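# Slide the find tray into the registration square and block it in

## Task

Push the open white tray with the bronze find along the desk into the corner of the aluminium square, so that it sits flat against both arms; then push the walnut block, long side first, up flat against the tray's free right-hand side, so the tray cannot creep while it is recorded. Only push: do not lift or tip the tray or the block, do not touch the bronze find, which stays in the tray, and leave the other things on the desk where they are.

Things in the scene. Friction and masses are not known exactly. Their poses are not given: they have to be found in the camera images.
- square: L-shaped aluminium square with black ticks, fixed to the desk, 15 mm high, arms 25 mm wide. Origin: inner corner of the L, at desk height. x points away from the robot, y to its left (turned up to 0.15 rad). Inner face of the back arm: plane x = 0, from y = 0 to -220 mm; of the left arm: plane y = 0, from x = 0 to -120 mm. The work lies at x < 0, y < 0.
- tray: Open white card tray, loose, 90 (x) x 120 (y) x 34 mm (z), walls 2 mm, tissue-lined to 18 mm above its underside, about 65 g empty; slides easily. Origin: centre of its underside. It starts turned up to 0.45 rad from the square, its origin 90 to 130 mm in front of the back arm and 100 to 150 mm right of the left arm. Seated, its origin is at x = -45, y = -60 mm of the square.
- find: Green-brown corroded bronze plate with a stem, 36 (x) x 82 (y) x 8 mm, about 60 g, lying loose on the tissue in the tray. Origin: centre of its underside. Not to be touched.
- block: Dark walnut block, loose, 45 (x) x 85 (y) x 26 mm (z), about 110 g. Origin: centre of its underside. It starts right of the tray, its long (y) axis within 0.35 rad of the square's x axis (either way round). In place its long face lies against the tray's right-hand 90 mm side: origin at y = -142 mm of the square, roughly level with the tray in x.
- mug: Dotted white mug, 82 x 114 x 91 mm high, loose, near the front right of the desk. Origin: centre of its underside. Leave alone.
- spectacles: Red-framed spectacles, 141 x 142 x 42 mm, loose, on the left of the work. Origin: centre of underside. Leave alone.
- petri_dish: Clear petri dish, 60 mm across, 12 mm high, loose, in front of the block. Origin: centre of underside. Leave alone.
- loupe: Small folding loupe, 33 x 41 x 14 mm, loose, front right. Origin: centre of underside. Leave alone.
- brush: Thin blue brush, 8 x 164 x 8 mm, lying loose near the right edge. Origin: middle of its underside. Leave alone.
Things that resemble listed ones, but are neither listed nor needed, are in the scene too. Leave any blue or yellow look-alike of the tray alone.

How it is judged:
By the outcome, as a careful person would: the job done as asked, in the order asked, and still so for the second after the job is handed in, with the robot touching nothing.
It also fails if it takes over 64 s, if anything falls off the work surface, if the arm or the gripper's body presses on something with over 40 N, if the wrist force passes 120 N, or if a joint passes its speed limit or range.

## Robot

A 6-joint arm with a two-finger parallel gripper is mounted at the origin on a cart in front of the work surface, level with it; the furniture and walls round the work are solid. World frame = base frame: x ahead of the robot, y to its left, z up, the work surface at z = 0. Lengths are in mm, angles in rad, forces in N, time in s.
With the tool pointing down it reaches from about 325 to 850 mm from the base axis. Payload 15.5 kg.
Tool frame: the origin (TCP) lies midway between the tips of the shut fingers; the grasp point (between the pads) lies 19 mm behind it (env.tcp_to_grasp is the distance from the TCP to the grasp point, in mm); z points along the fingers, y is the line along which they close (so a half turn about z gives the same grasp; the last joint's range is limited). The gripper opens to 91 mm and grips with 3 to 60 N. Pads are 32 mm wide; open, the fingers measure 118 mm over their backs; the gripper's body (76 mm by 178 mm) begins 60 mm behind the grasp point.
Start: joints at [-1.397, 0.494, 1.345, -0, 1.302, -0.096], TCP at [166.588, -602.391, 213.915] pointing down, gripper open.
Joint ranges: [-2.91, 2.91], [-0.82, 2.16], [0.22, 2.67], [-1.22, 4.37], [0.12, 2.79], [-3.08, 3.08]. Speed limits (rad/s): [1.89, 1.89, 2.57, 3.01, 3.01, 3.01].

## Interface

Orientations are given as a unit quaternion [x, y, z, w].
In Python, from rig import env gives the robot as it stands.
- The arm moves only by the shell command python3 -m crank 'ROWS' [FORCE]. ROWS is rows parted by semicolons, their numbers by spaces, 1 to 8 of them, each of 7 numbers: a rotation vector rx, ry, rz in rad, then dx, dy, dz in mm, then the finger opening in mm; each row is the pose to reach, as a shift and turn from the pose commanded when the command began, along the tool's axes at that moment; what a row does not reach only later rows make up. A row lasts 1/8 s, in which the tool goes at most 62.5 mm and 0.188 rad, less where a joint would pass 70% of its speed; a pose out of reach is approached as far as the arm can. The fingers move at their own pace and stop on an object; FORCE is the grip in N (left out, the last holds). Time passes only in rows, so rows that do not move let the fingers close. It prints the time, the measured TCP pose, the force, the opening and the grip force at its end.
- env.sense(): the state, without advancing time (a new reading comes with each control period).
- env.get_image(name): name is "scene" or "top" or "wrist"; returns the picture (480x640x3 uint8, red, green, blue); there is no depth.
- env.camera_model(name): a dict with "fx", "fy", "cx", "cy" (pixels), "distortion" ([k1, k2, p1, p2, k3] as OpenCV has them; the pictures are not rectified), "T" (4x4, takes a point from camera to world coordinates). Camera axes: x right, y up, looking along -z (the intrinsics and any distortion apply to the point x, -y, -z); pixel columns grow to the right and rows downward; lengths in mm; the calibration is good to about 2 mm. A picture is of the moment at which its call begins: read the wrist's pose just before it. camera_model takes no time and is no camera call; for the wrist camera it gives the pose at the moment of the call.
- env.hand_in(): hands the job in; it is judged then, once.
Trained networks look in the newest picture that a camera, given by its name, has taken for a name from the list of things; names that differ only in an ending like _2 or _b are one class to them, and where a whole thing is asked for, a point or a joint stands for the part that bears it (a point fixed in the world has none). Each returns a list of dicts, best first, with "confidence" (0 to 1); they miss things now and then, are a little off and sometimes report something else, mostly with a low value. They report only what shows in the picture. A call takes as long as a camera call. They do not tell look-alikes from the thing itself.
- env.recognise(label, camera): "point" ([column, row] in pixels, amid what is visible of it).
- env.outline_of(label, camera): "mask" (480x640 bool, what is visible of it) and "point" ([column, row] in pixels, amid what is visible of it).
- env.landmark_of(label, camera): "point" ([column, row] in pixels: a listed point, or the origin of a listed thing).
The state is a dict: "clock": time; "joints": joint angles; "qvel": joint speeds; "tau": joint torques, N m; "tool_pos": TCP position; "tcp_rot": TCP orientation; "contact_force": force on the tool from outside, world axes, zero at the start; "ft_torque": the same for the moment, N m; "gripper_width": finger opening in mm; "finger_force": force on a finger pad.
Only numpy, scipy, OpenCV 4.12 (cv2) and the standard library are available. Lean on these libraries where they do the work, as an engineer would, in place of code of your own. Each camera call takes 0.05 s, during which the arm holds its last target. There are 200 camera calls.

## Working session

There is one attempt and no reset: what is moved stays moved. The work goes in short steps, Python scripts to look and compute and a shell command to move; the robot and the scene stay as the last step left them, time stands still between calls to the robot, and variables do not carry over. Pictures are saved under pics/ and viewed, at most 10 in all, crops included, and the job is handed in when it is done.

```bash
ls; mkdir -p pics; cat > h.py <<'E'
import numpy as np, cv2
from rig import env
def ray(cam,pts,z,m=None):
    m=m or env.camera_model(cam)
    K=np.array([[m['fx'],0,m['cx']],[0,m['fy'],m['cy']],[0,0,1.]])
    u=cv2.undistortPoints(np.array(pts,float).reshape(-1,1,2),K,np.array(m['distortion'],float)).reshape(-1,2)
    T=np.array(m['T']); d=np.c_[u[:,0],-u[:,1],-np.ones(len(u))]@T[:3,:3].T; o=T[:3,3]
    return o+d*((z-o[2])/d[:,2])[:,None]
def proj(cam,P):
    m=env.camera_model(cam);T=np.array(m['T']);p=(np.array(P,float).reshape(-1,3)-T[:3,3])@T[:3,:3]
    p=p*[1,-1,-1]
    K=np.array([[m['fx'],0,m['cx']],[0,m['fy'],m['cy']],[0,0,1.]])
    return cv2.projectPoints(p,np.zeros(3),np.zeros(3),K,np.array(m['distortion'],float))[0].reshape(-1,2)
def save(cam,name):
    im=env.get_image(cam); cv2.imwrite(f'pics/{name}.png',im[:,:,::-1]); return im
E
python3 - <<'E'
from h import *
save('top','top0'); print(env.camera_model('top'))
for l,z in [('square',15),('tray',34),('block',26),('find',22),('petri_dish',12),('mug',45),('spectacles',20),('loupe',10),('brush',5)]:
    for r in env.outline_of(l,'top')[:3]:
        m=r['mask'].astype(np.uint8);b=cv2.boxPoints(cv2.minAreaRect(cv2.findNonZero(m)))
        print(l,round(r['confidence'],2),np.round(r['point']),ray('top',[r['point']],z)[0,:2].round(),ray('top',b,z)[:,:2].round().tolist())
print(env.landmark_of('square','top')[:2])
save('scene','sc0')
E
```

```text
pics
{'fx': 503.17547729804426, 'fy': 503.17547729804426, 'cx': 322.21801367830454, 'cy': 234.36005577433667, 'distortion': array([0.0228554, 0.       , 0.       , 0.       , 0.       ]), 'T': array([[ 2.76333971e-02,  9.84554405e-01, -1.72884409e-01,
         3.09728720e+02],
       [-9.99403411e-01,  2.36266505e-02, -2.51913317e-02,
         6.10262850e+01],
       [-2.07175571e-02,  1.73477390e-01,  9.84619915e-01,
         1.37946460e+03],
       [ 0.00000000e+00,  0.00000000e+00,  0.00000000e+00,
         1.00000000e+00]])}
square 0.57 [315. 230.] [560. 115.] [[608.0, 184.0], [645.0, 66.0], [548.0, 38.0], [512.0, 154.0]]
tray 0.84 [310. 301.] [366. 122.] [[359.0, 199.0], [437.0, 103.0], [365.0, 44.0], [288.0, 140.0]]
tray 0.79 [169. 275.] [425. 505.] [[435.0, 587.0], [505.0, 480.0], [424.0, 425.0], [355.0, 530.0]]
tray 0.64 [314. 229.] [560. 117.] [[601.0, 180.0], [636.0, 65.0], [545.0, 39.0], [511.0, 153.0]]
block 0.97 [399. 202.] [ 642. -114.] [[685.0, -83.0], [686.0, -132.0], [598.0, -132.0], [597.0, -83.0]]
find 0.6 [324. 216.] [598.  93.] [[607.0, 117.0], [609.0, 70.0], [578.0, 70.0], [577.0, 116.0]]
petri_dish 0.83 [397. 285.] [ 417. -110.] [[445.0, -77.0], [446.0, -134.0], [390.0, -134.0], [388.0, -78.0]]
petri_dish 0.41 [434. 289.] [ 407. -208.] [[401.0, -177.0], [432.0, -195.0], [411.0, -230.0], [381.0, -212.0]]
mug 0.7 [476. 287.] [ 413. -312.] [[404.0, -245.0], [482.0, -303.0], [419.0, -388.0], [342.0, -330.0]]
loupe 0.62 [435. 285.] [ 420. -212.] [[402.0, -177.0], [433.0, -193.0], [415.0, -230.0], [384.0, -214.0]]
loupe 0.4 [481. 229.] [ 574. -340.] [[537.0, -337.0], [629.0, -344.0], [629.0, -350.0], [537.0, -343.0]]
brush 0.71 [483. 213.] [ 621. -347.] [[594.0, -342.0], [673.0, -348.0], [673.0, -355.0], [593.0, -349.0]]
[{'point': [397.0, 288.0], 'confidence': 0.67}, {'point': [277.4, 180.9], 'confidence': 0.62}]
```

View pics/top0.png

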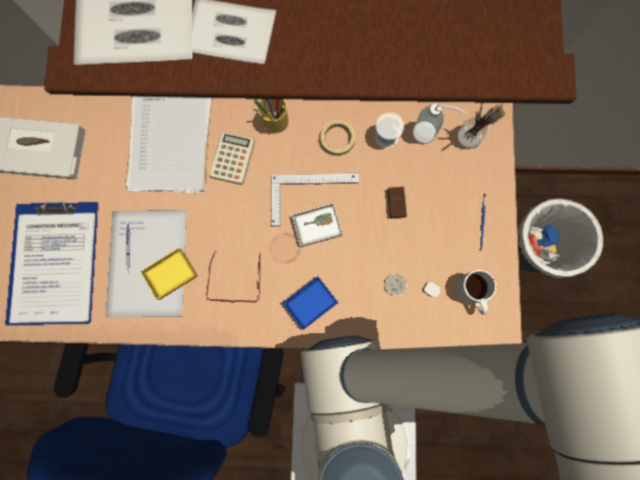

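The top view shows the square's inner corner near (281,184) and the white tray with the find at (316,226). The walnut block is at (397,202), the blue tray at (309,302) and the spectacles at (234,275).

```bash
python3 - <<'E'
from h import *
im=cv2.imread('pics/top0.png')
c=im[160:280,260:420]; cv2.imwrite('pics/c0.png',cv2.resize(c,None,fx=5,fy=5,interpolation=cv2.INTER_CUBIC))
E
```

```text
(no output)
```

View pics/c0.png

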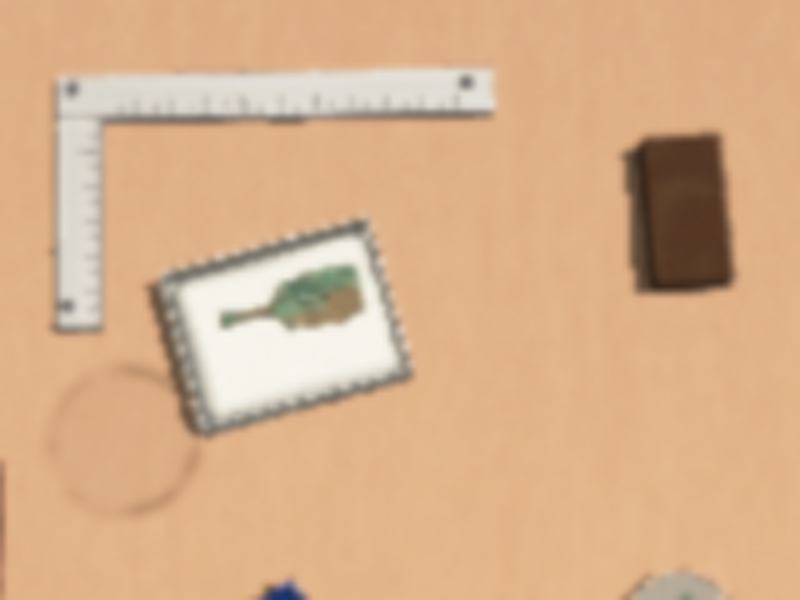

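The crop shows the square's inner corner at (102,119), with its arm ends at (492,113) and (101,328). The tray's top corners are (158,275), (365,220), (410,375) and (203,432). The block's top corners are (645,140), (718,134), (731,284) and (655,286). The ring at (125,440) looks like a stain on the desk.

```bash
cat >> h.py <<'E'
def crop(p,x0=260,y0=160,f=5): return (np.array(p,float)+.5)/f-.5+[x0,y0]
from scipy.spatial.transform import Rotation as Ro
def toolmove(target,yaw,pos=None,q=None):
    # target TCP world, yaw = direction of tool x in world; tool z down
    s=env.sense(); R=Ro.from_quat(s['tcp_rot']); p=np.array(s['tool_pos'])
    c,d=np.cos(yaw),np.sin(yaw)
    Rt=Ro.from_matrix(np.array([[c,d,0],[d,-c,0],[0,0,-1.]]))
    return np.r_[(R.inv()*Rt).as_rotvec().round(3),R.inv().apply(np.array(target)-p).round(1)]
E
python3 - <<'E'
from h import *
S=ray('top',crop([(102,119),(492,113),(101,328)]),15)
T=ray('top',crop([(158,275),(365,220),(410,375),(203,432)]),34)
B=ray('top',crop([(645,140),(718,134),(731,284),(655,286)]),26)
for n,P in zip('STB',(S,T,B)):
    print(n,P[:,:2].round(1).tolist(),np.linalg.norm(np.diff(P,axis=0,append=P[:1]),axis=1).round(1),P.mean(0).round(1))
a=np.arctan2(*(S[0]-S[1])[[0,1]]); print('square yaw by back arm',-a,'left arm',np.arctan2(*(S[0]-S[2])[[1,0]]))
yaw=(-a*2+np.arctan2(*(S[0]-S[2])[[1,0]]))/3
R=np.array([[np.cos(yaw),-np.sin(yaw)],[np.sin(yaw),np.cos(yaw)]])
print('yaw',yaw); L=lambda P:((P[:,:2]-S[0,:2])@R).round(1).tolist()
print('tray in sq',L(T),L(T.mean(0)[None])); print('block',L(B),L(B.mean(0)[None]))
s=env.sense();print(Ro.from_quat(s['tcp_rot']).as_matrix().round(3),s['tool_pos'])
E
```

```text
S [[691.7, 218.5], [700.0, -0.1], [572.2, 214.0]] [218.8 249.4 119.6] [654.6 144.1  15. ]
T [[598.8, 181.9], [632.3, 69.3], [546.6, 42.8], [512.6, 154.2]] [117.4  89.7 116.4  90.6] [572.6 112.1  34. ]
B [[683.2, -84.4], [687.4, -124.7], [602.8, -131.8], [600.7, -90.3]] [40.5 85.  41.5 82.7] [ 643.5 -107.8   26. ]
square yaw by back arm 0.03769082174895477 left arm 0.037365033968699966
yaw 0.03758222582220317
tray in sq [[-94.2, -33.1], [-64.9, -146.8], [-151.6, -170.1], [-181.4, -57.6]] [[-123.0, -101.9]]
block [[-19.9, -302.4], [-17.2, -342.8], [-102.0, -346.7], [-102.5, -305.2]] [[-60.4, -324.3]]
[[ 0.964  0.267 -0.   ]
 [ 0.267 -0.964  0.   ]
 [-0.    -0.    -1.   ]] [ 166.56644919 -602.37360429  213.88513249]
```

View pics/sc0.png

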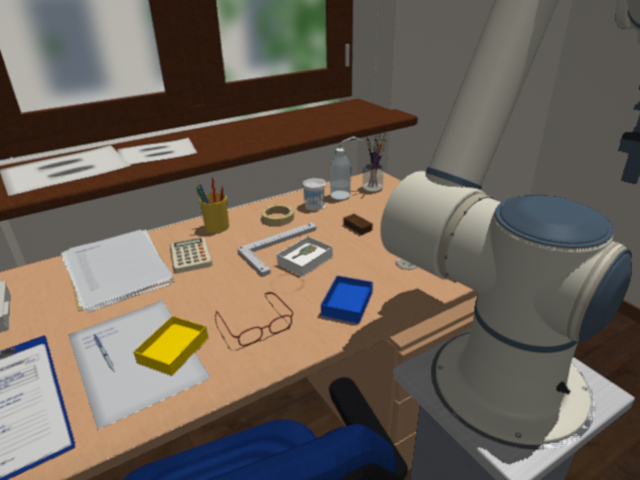

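The scene view agrees: the white tray with the find is beside the square, and the blue and yellow look-alikes are well clear. The sizes come out right (117x90, 41x84 and a 219 mm arm), so next is the approach.

```bash
cat >> h.py <<'E'
YAW=0.0376; S0=np.array([691.7,218.5]); RS=np.array([[np.cos(YAW),-np.sin(YAW)],[np.sin(YAW),np.cos(YAW)]])
def sq(x,y,z): return np.r_[S0+RS@[x,y],z]
def insq(P): return (np.atleast_2d(P)[:,:2]-S0)@RS
E
python3 -c "
from h import *
print(sq(-217,-102,8),toolmove(sq(-217,-102,120),YAW).tolist())"
```

```text
[478.68767128 108.41481566   8.        ] [-0.0, 0.0, 0.232, 490.3, -601.9, 93.9]
```

```bash
R='0 0 .232 490 -602 94 70'; python3 -m crank '0 0 .1 250 -300 20 70;0 0 .232 490 -602 40 70;0 0 .232 490 -602 94 70;0 0 .232 490 -602 94 70;0 0 .232 490 -602 94 70;0 0 .232 490 -602 94 70;0 0 .232 490 -602 94 70;0 0 .232 490 -602 94 70' 10
python3 -c "
from h import *
print(toolmove(sq(-217,-102,7),YAW).tolist(),insq(env.sense()['tool_pos']))"
```

```text
clock: 1.6
tool_pos: [367.0, -146.2, 157.6]
tcp_rot: [1.0, 0.019, 0.001, 0.0]
contact_force: [1.4, -0.6, 0.2]
gripper_width: 70.1
finger_force: 0.0
[0.001, -0.001, -0.0, 120.9, -250.4, 150.6] [[-338.15328712 -352.24538816]]
```

```bash
python3 -m crank '0 0 0 121 -250 38 70;0 0 0 121 -250 38 70;0 0 0 121 -250 38 70;0 0 0 121 -250 38 70;0 0 0 121 -250 60 70;0 0 0 121 -250 100 70;0 0 0 121 -250 100 70'
python3 -c "
from h import *
print(toolmove(sq(-217,-102,6),YAW).tolist(),insq(env.sense()['tool_pos']))
im=save('top','t1');save('wrist','w1');cv2.imwrite('pics/two1.png',np.hstack([cv2.resize(cv2.imread('pics/t1.png')[140:340,220:420],(400,400)),cv2.resize(cv2.imread('pics/w1.png'),(400,300)).copy() if 0 else cv2.copyMakeBorder(cv2.resize(cv2.imread('pics/w1.png'),(400,300)),0,100,0,0,0)]))"
```

```text
clock: 2.48
tool_pos: [476.1, 106.7, 55.9]
tcp_rot: [1.0, 0.019, -0.002, 0.0]
contact_force: [0.3, -0.8, 0.4]
gripper_width: 70.1
finger_force: 0.0
[0.0, 0.005, 0.001, 2.8, -1.7, 49.9] [[-219.61847659 -103.64553695]]
```

View pics/two1.png

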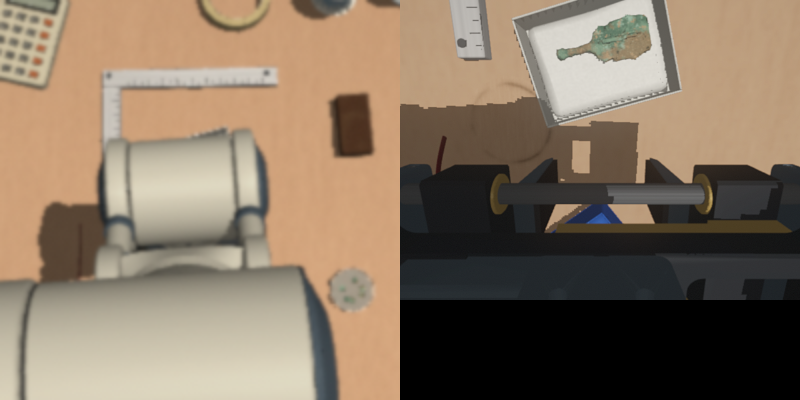

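The wrist view shows clear desk between the fingers and the tray's near-left corner. The blue tray lies behind the fingers.

```bash
python3 -m crank '0 0 0 3 -2 30 70;0 0 0 3 -2 50 70;0 0 0 13 -2 50 70;0 0 0 21 -2 50 70;0 0 0 29 -2 50 70;0 0 0 37 -2 50 70;0 0 0 45 -2 50 70;0 0 0 53 -2 50 70'
python3 -m crank '0 0 0 8 0 0 70;0 0 0 16 0 0 70;0 0 0 22 0 0 70;0 0 0 22 0 0 70'
python3 -c "
from h import *
print(toolmove(sq(-106,-102,6),YAW).tolist(),insq(env.sense()['tool_pos']))
save('wrist','w2')"
```

```text
clock: 3.58
tool_pos: [531.2, 110.6, 7.6]
tcp_rot: [1.0, 0.019, -0.0, -0.0]
contact_force: [-0.5, 0.5, 0.2]
gripper_width: 70.0
finger_force: 0.3
clock: 4.08
tool_pos: [553.2, 111.4, 7.5]
tcp_rot: [1.0, 0.019, 0.0, -0.0]
contact_force: [-0.1, -0.4, 0.2]
gripper_width: 70.1
finger_force: 0.0
[-0.0, -0.001, 0.0, 36.4, 0.2, 1.5] [[-142.44473334 -101.83126648]]
```

View pics/w2.png

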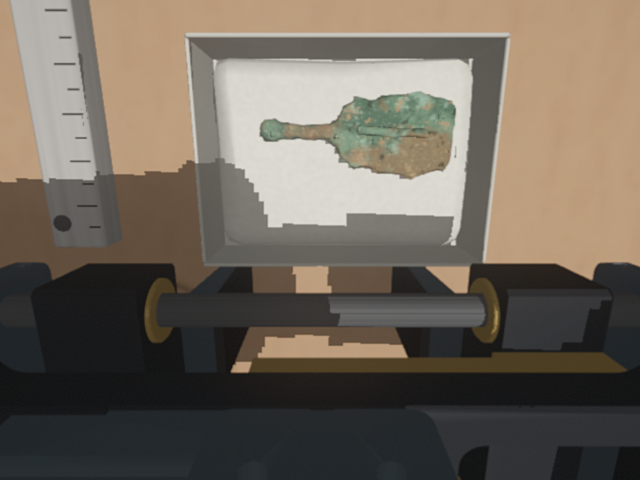

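The tray now sits flush against both fingers, its near edge running from (205,264) to (483,264) and its far edge from (188,35) to (507,35). The left arm's inner edge runs from (92,0) to (118,240).

```bash
python3 -c "
from h import *
print(insq(ray('wrist',[(188,35),(507,35),(483,264),(205,264)],34)).round(1).tolist())
print(insq(ray('wrist',[(92,0),(104,120),(118,240)],15)).round(1).tolist())"
```

```text
[[-35.0, -53.0], [-35.0, -168.7], [-121.9, -169.2], [-122.0, -52.5]]
[[-16.9, -9.0], [-62.8, -7.2], [-116.3, -6.1]]
```

```bash
python3 -m crank '0 0 0 8 0 1 70;0 0 0 16 0 1 70;0 0 0 22 0 1 70;0 0 0 26 0 1 70;0 0 0 26 0 1 70'
python3 -c "
from h import *
print(insq(env.sense()['tool_pos']))
save('wrist','w3')"
```

```text
clock: 4.75
tool_pos: [579.0, 112.4, 6.5]
tcp_rot: [1.0, 0.019, 0.0, -0.0]
contact_force: [0.7, -0.1, -0.2]
gripper_width: 70.0
finger_force: 0.0
[[-116.63601652 -101.83680902]]
```

View pics/w3.png

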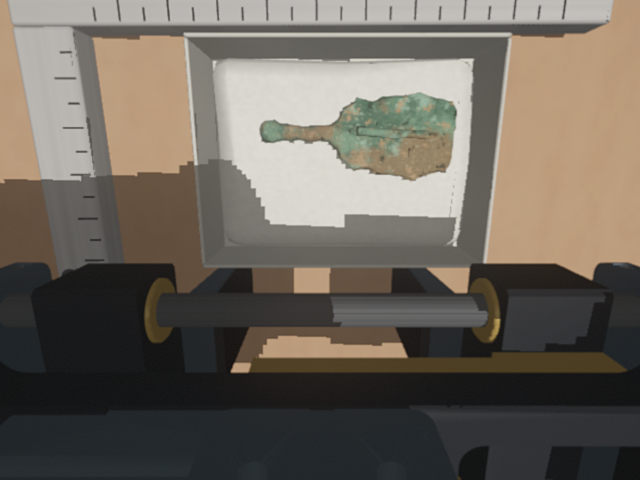

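The back arm's inner edge is now just ahead of the tray, running from (92,37) to (600,31) in the picture. The gap is small and close to parallel.

```bash
python3 -c "
from h import *
im=cv2.imread('pics/w3.png')
cv2.imwrite('pics/c3.png',cv2.resize(im[0:70],(800,600)) if 0 else cv2.resize(np.vstack([im[0:70,0:320],im[0:70,320:640]]),None,fx=2.5,fy=4))
print(insq(ray('wrist',[(188,35),(507,35)],34)).round(1).tolist())
P=ray('wrist',[(120,26),(400,24),(600,22)],15);print(insq(P).round(1).tolist())"
python3 -m crank '0 0 0 3 0 0 70;0 0 0 5 0 0 70;0 0 0 5 0 0 70'
```

```text
[[-9.3, -53.3], [-9.3, -168.2]]
[[-0.6, -19.5], [0.2, -133.2], [0.9, -214.1]]
clock: 5.18
tool_pos: [583.8, 112.6, 6.5]
tcp_rot: [1.0, 0.019, 0.0, -0.0]
contact_force: [0.3, 0.1, -0.5]
gripper_width: 70.5
finger_force: 0.0
```

View pics/c3.png

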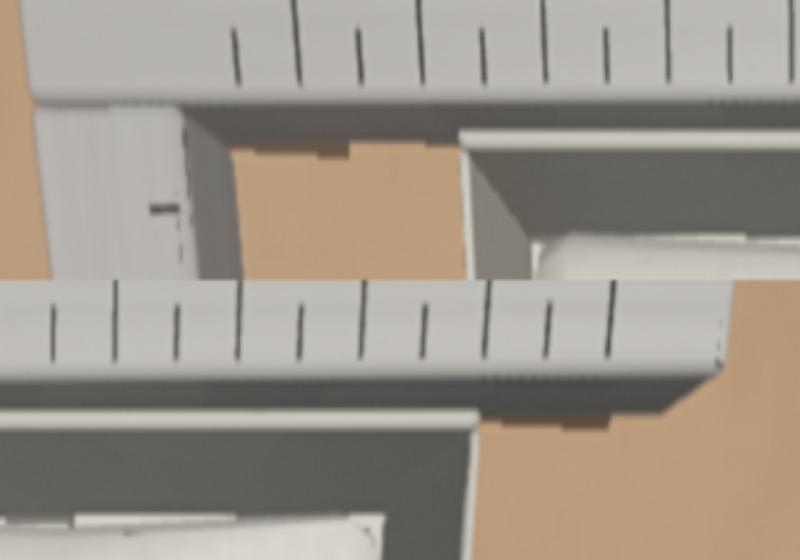

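```bash
python3 -m crank '0 0 0 2 0 0 70;0 0 0 3 0 0 70;0 0 0 3 0 0 70'; python3 -m crank '0 0 0 1 0 0 70;0 0 0 2 0 0 70;0 0 0 2 0 0 70'
```

```text
clock: 5.55
tool_pos: [586.8, 112.7, 6.6]
tcp_rot: [1.0, 0.019, 0.0, -0.0]
contact_force: [0.6, -0.5, -0.2]
gripper_width: 69.5
finger_force: 0.0
clock: 5.92
tool_pos: [587.5, 112.7, 6.4]
tcp_rot: [1.0, 0.019, -0.001, 0.0]
contact_force: [-6.7, -1.1, 4.4]
gripper_width: 69.9
finger_force: 3.2
```

Contact with the back arm reads 6.7 N. I'll back off, rise, and turn the tool for the leftward push.

```bash
python3 -m crank '0 0 0 -12 0 0 70;0 0 0 -20 0 -40 50;0 0 0 -10 40 -70 40;0 0 -.19 30 80 -70 40;0 0 -.38 58 105 -70 40;0 0 -.56 58 105 -70 40;0 0 -.75 58 105 -70 40;0 0 -.94 58 105 -70 40'
python3 -c "
from h import *
s=env.sense();print(s['joints'].round(2) if hasattr(s['joints'],'round') else s['joints'],insq(s['tool_pos']))
print(toolmove(sq(-48,-207,6),YAW+np.pi/2).tolist())"
```

```text
clock: 6.92
tool_pos: [650.1, 10.0, 76.4]
tcp_rot: [0.883, 0.47, -0.0, -0.0]
contact_force: [-0.1, 0.4, 0.2]
gripper_width: 39.9
finger_force: 0.0
[-0.08  0.67  1.42  0.    1.05  0.52] [[ -49.44772525 -206.80212571]]
[-0.0, -0.0, -0.63, 0.7, 1.3, 70.4]
```

```bash
python3 -m crank '0 0 -.19 1 1 0 40;0 0 -.38 1 1 0 40;0 0 -.57 1 1 10 40;0 0 -.63 1 1 40 40;0 0 -.63 1 1 69 40;0 0 -.63 1 1 69 40'
python3 -c "
from h import *
s=env.sense();print(insq(s['tool_pos']),toolmove(sq(-48,-207,6),YAW+np.pi/2).tolist())
save('wrist','w4');print(env.outline_of('tray','wrist')[:1] and env.outline_of('tray','wrist')[0]['point'])"
```

```text
clock: 7.68
tool_pos: [650.1, 10.4, 5.8]
tcp_rot: [0.696, 0.718, -0.001, -0.001]
contact_force: [-0.9, 0.4, 0.3]
gripper_width: 40.3
finger_force: 0.0
[[ -49.41321871 -206.35122296]] [-0.004, -0.0, -0.006, -0.6, 1.4, -0.2]
[309.4, 103.9]
```

View pics/w4.png

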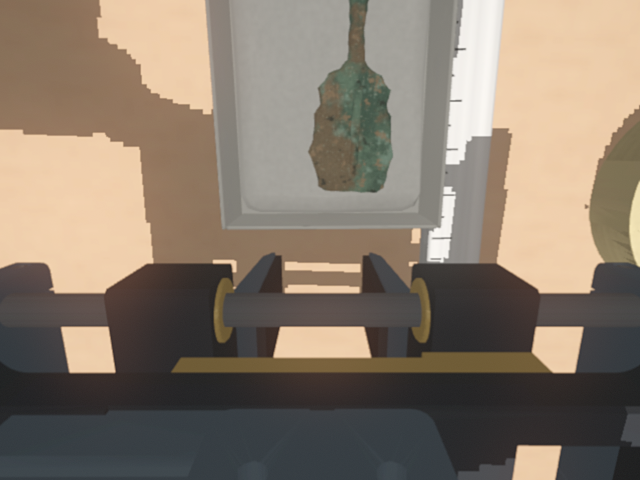

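The tray is straight ahead: its right side lies along row 228 with the fingers about 14 mm short of it, and its far side rests against the back arm.

```bash
python3 -m crank '0 0 -.006 6 0 0 40;0 0 -.006 14 1 0 40;0 0 -.006 22 1 0 40;0 0 -.006 30 1 0 40;0 0 -.006 38 1 0 40;0 0 -.006 46 1 0 40;0 0 -.006 52 1 0 40;0 0 -.006 52 1 0 40'
python3 -c "
from h import *
s=env.sense();print(insq(s['tool_pos']))
save('wrist','w5')"
```

```text
clock: 8.82
tool_pos: [651.2, 62.8, 7.5]
tcp_rot: [0.693, 0.721, -0.0, -0.0]
contact_force: [-0.8, -0.4, 0.0]
gripper_width: 40.1
finger_force: 0.0
[[ -46.35966507 -154.07255696]]
```

View pics/w5.png

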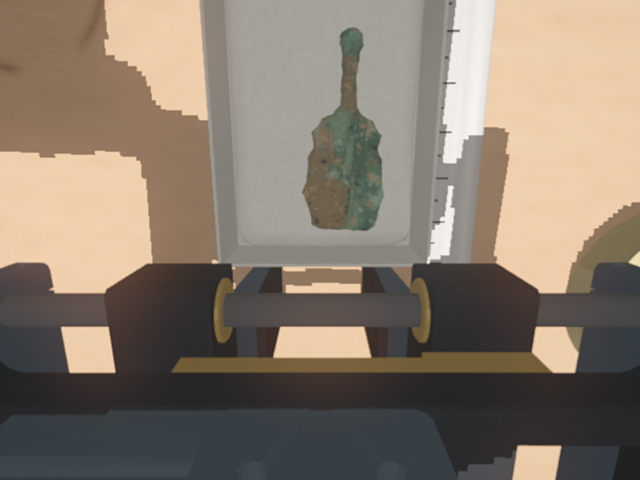

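The tray is flush on the fingers with its near edge at row 264. I'll keep pushing until there is force.

```bash
python3 -m crank '0 0 0 4 0 1 40;0 0 0 7 0 1 40;0 0 0 7 0 1 40'; python3 -m crank '0 0 0 2 0 0 40;0 0 0 3 0 0 40;0 0 0 3 0 0 40';  python3 -m crank '0 0 0 2 0 0 40;0 0 0 2 0 0 40'
```

```text
clock: 9.25
tool_pos: [650.9, 69.5, 6.5]
tcp_rot: [0.693, 0.72, -0.0, -0.0]
contact_force: [-0.0, -0.1, 0.0]
gripper_width: 39.7
finger_force: 0.0
clock: 9.62
tool_pos: [650.9, 72.3, 6.5]
tcp_rot: [0.694, 0.72, 0.0, -0.0]
contact_force: [0.2, 0.6, 0.3]
gripper_width: 40.0
finger_force: 0.0
clock: 9.88
tool_pos: [650.8, 74.4, 6.6]
tcp_rot: [0.694, 0.72, 0.0, 0.0]
contact_force: [-0.7, -0.2, -0.3]
gripper_width: 40.1
finger_force: 0.0
```

```bash
for i in 1; do python3 -m crank '0 0 0 2 0 0 40;0 0 0 2 0 0 40'; python3 -m crank '0 0 0 2 0 0 40;0 0 0 2 0 0 40'; done | grep -E 'tool_pos|contact'; python3 -c "
from h import *
print(insq(env.sense()['tool_pos'])); im=save('top','t6')
cv2.imwrite('pics/c6.png',cv2.resize(im[160:280,260:420,::-1],None,fx=5,fy=5,interpolation=cv2.INTER_CUBIC))"
```

```text
tool_pos: [650.7, 76.4, 6.6]
contact_force: [-0.1, -0.1, 0.2]
tool_pos: [650.6, 78.4, 6.5]
contact_force: [-0.4, 0.6, 0.1]
[[ -46.312186   -138.43073833]]
```

View pics/c6.png

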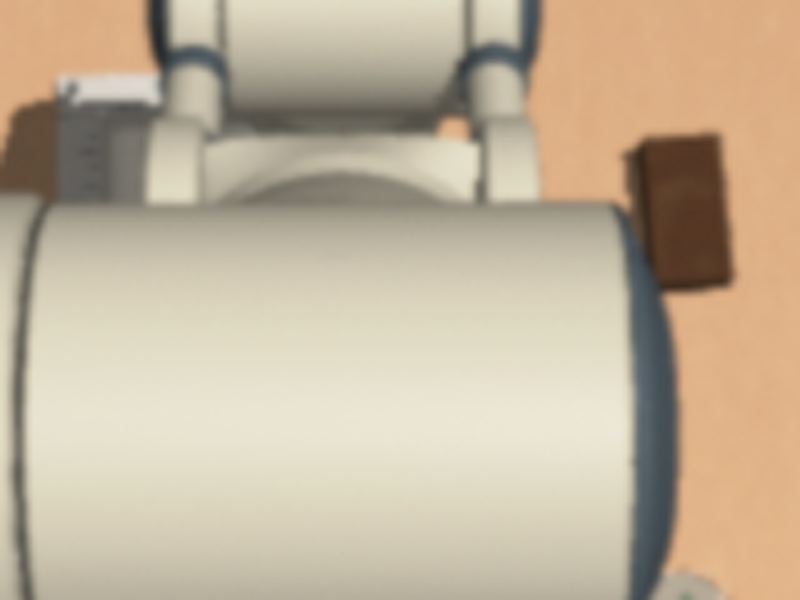

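The tray's left side, at crop column 110 or so, is about 3 mm from the left arm at 102. That was my tenth picture, so from here I'll go by numbers only.

```bash
for i in 1; do python3 -m crank '0 0 0 2 0 0 40;0 0 0 2 0 0 40'; python3 -m crank '0 0 0 2 0 0 40;0 0 0 2 0 0 40'; done | grep -E 'tool_pos|contact'
```

```text
tool_pos: [650.9, 79.2, 6.6]
contact_force: [2.6, -9.5, 1.4]
tool_pos: [651.0, 79.4, 6.8]
contact_force: [0.4, -26.7, 2.4]
```

```bash
python3 -m crank '0 0 0 -8 0 0 40;0 0 0 -18 0 0 30;0 0 0 -18 0 -40 0;0 0 0 -18 -50 -70 0;0 0 0 20 -90 -70 0;0 0 0 77 -90 -70 0;0 0 0 79 -90 -40 0;0 0 0 79 -90 0 0' | grep -E 'tool_pos|contact|width'
python3 -c "
from h import *
s=env.sense();print(insq(s['tool_pos']),toolmove(sq(-115,-60,6),YAW+np.pi/2).tolist())"
```

```text
tool_pos: [558.4, 158.7, 6.7]
contact_force: [0.8, -0.5, 0.4]
gripper_width: 0.4
[[-135.48002088  -54.73787705]] [0.003, -0.001, 0.002, -5.3, 20.5, 0.7]
```

```bash
(python3 -m crank '0 0 0 -5 10 0 0;0 0 0 -5 20 0 0;0 0 0 -5 24 0 0;0 0 0 -5 24 0 0'; python3 -m crank '0 0 0 0 2 0 0;0 0 0 0 3 0 0;0 0 0 0 3 0 0'; python3 -m crank '0 0 0 0 2 0 0;0 0 0 0 3 0 0;0 0 0 0 3 0 0')| grep -E 'tool_pos|contact'
```

```text
tool_pos: [582.7, 153.7, 7.6]
contact_force: [0.5, 0.1, -0.3]
tool_pos: [584.7, 153.9, 6.6]
contact_force: [-0.5, 0.7, 0.5]
tool_pos: [587.8, 153.9, 6.5]
contact_force: [0.4, 0.1, 0.8]
```

```bash
(python3 -m crank '0 0 0 0 2 0 0;0 0 0 0 2 0 0'; python3 -m crank '0 0 0 0 2 0 0;0 0 0 0 2 0 0')| grep -E 'tool_pos|contact'; python3 -m crank '0 0 0 0 1 0 0;0 0 0 0 1 0 0' | grep -E 'tool_pos|contact'
```

```text
tool_pos: [589.9, 154.0, 6.5]
contact_force: [0.4, -0.4, 0.2]
tool_pos: [591.9, 154.1, 6.6]
contact_force: [-0.4, -0.1, -0.4]
tool_pos: [592.3, 154.0, 6.5]
contact_force: [-2.9, -0.2, 1.5]
```

```bash
python3 -m crank '0 0 0 0 1 0 0;0 0 0 0 1 0 0' | grep -E 'tool_pos|contact'
python3 -m crank '0 0 0 0 -10 0 0;0 0 0 0 -25 0 20;0 0 0 0 -30 -40 40;0 0 0 -60 -30 -70 40;0 0 0 -110 0 -70 40;0 0 0 -110 56 -70 40;0 0 0 -110 56 -30 40;0 0 0 -110 56 0 40' | grep -E 'tool_pos|contact|width'
python3 -c "
from h import *
s=env.sense();print(insq(s['tool_pos']),toolmove(sq(-47,-150,6),YAW+np.pi/2).tolist())"
```

```text
tool_pos: [592.4, 154.0, 6.4]
contact_force: [-8.7, -0.8, 6.8]
tool_pos: [654.0, 46.2, 5.2]
contact_force: [-0.2, -0.7, -0.2]
gripper_width: 39.9
[[ -44.19020097 -170.76253012]] [0.001, 0.0, 0.0, 20.8, -2.8, -0.8]
```

Next is a gentle re-seat against the left arm (contact was at y = -137.4).

```bash
(python3 -m crank '0 0 0 12 -2 -1 40;0 0 0 24 -2 -1 40;0 0 0 30 -2 -1 40;0 0 0 32 -2 -1 40;0 0 0 32 -2 -1 40'; python3 -m crank '0 0 0 2 0 0 40;0 0 0 2 0 0 40')| grep -E 'tool_pos|contact'
```

```text
tool_pos: [650.9, 78.4, 8.0]
contact_force: [-0.5, 0.2, 0.4]
tool_pos: [650.8, 79.2, 7.8]
contact_force: [-0.1, -8.4, 4.5]
```

The tray seats repeatably at 79.2 mm with 8 N. Now the block: back off, rise, and go to its right side.

```bash
python3 -m crank '0 0 0 -10 0 0 40;0 0 0 -30 0 -20 50;0 0 0 -80 -14 -70 50;0 0 0 -140 -14 -70 50;0 0 0 -200 -14 -70 50;0 0 0 -245 -14 -70 50;0 0 0 -245 -14 -70 50' | grep -E 'clock|tool_pos|contact|width'
python3 -c "
from h import *
s=env.sense();print(insq(s['tool_pos']),toolmove(sq(-60,-380,6),YAW+np.pi/2).tolist())
env.get_image('wrist')
for l,z in [('block',26)]:
  for r in env.outline_of(l,'wrist')[:2]:
    b=cv2.boxPoints(cv2.minAreaRect(cv2.findNonZero(r['mask'].astype(np.uint8))))
    print(l,r['confidence'],b.round().tolist(),insq(ray('wrist',b,z)).round(1).tolist())
env.get_image('top')
for l,z in [('tray',34),('block',26),('petri_dish',12)]:
  for r in env.outline_of(l,'top')[:3]:
    b=cv2.boxPoints(cv2.minAreaRect(cv2.findNonZero(r['mask'].astype(np.uint8))))
    print(l,r['confidence'],insq(ray('top',b,z)).round(1).tolist())
"
```

```text
clock: 16.92
tool_pos: [645.9, -169.9, 78.9]
contact_force: [0.7, 0.0, 0.0]
gripper_width: 49.9
[[ -60.41757672 -386.44341159]] [0.002, 0.001, -0.004, 6.5, 0.3, 72.9]
tray 0.96 [[-243.9, 379.1], [-175.5, 268.6], [-259.5, 214.9], [-326.4, 324.7]]
tray 0.63 [[-1.4, -2.0], [-2.0, -40.8], [-50.4, -40.8], [-49.8, -2.2]]
block 0.57 [[-55.8, -285.5], [-5.4, -305.0], [-18.9, -338.9], [-69.2, -319.3]]
block 0.36 [[21.2, 27.4], [28.5, -218.5], [-110.5, -221.4], [-118.1, 20.3]]
```

```bash
python3 -m crank '0 0 0 0 0 40 50;0 0 0 0 0 72 50;0 0 0 0 0 72 50' | grep -E 'tool_pos|contact|width'
python3 -c "
from h import *
im=save('wrist','w8')
for r in env.outline_of('block','wrist')[:2]:
    b=cv2.boxPoints(cv2.minAreaRect(cv2.findNonZero(r['mask'].astype(np.uint8))))
    print(r['confidence'],b.round().tolist(),insq(ray('wrist',b,26)).round(1).tolist())
h=im[:250].astype(int); m=((h[...,0]<110)&(h[...,0]>1.4*h[...,2])&(h[...,0]>h[...,1]+10)).astype(np.uint8)
n,l,st,c=cv2.connectedComponentsWithStats(m)
for i in range(1,n):
    if st[i,4]>800:
        b=cv2.boxPoints(cv2.minAreaRect(cv2.findNonZero((l==i).astype(np.uint8))));print(st[i],b.round().tolist(),insq(ray('wrist',b,26)).round(1).tolist())
"
```

```text
tool_pos: [644.4, -163.7, 3.6]
contact_force: [0.0, -0.3, 1.3]
gripper_width: 50.0
0.8 [[218.0, 127.0], [427.0, 115.0], [433.0, 224.0], [225.0, 236.0]] [[-100.7, -305.5], [-17.1, -300.5], [-11.2, -344.8], [-100.8, -350.5]]
[  219   116   209   120 22020] [[218.0, 127.0], [427.0, 115.0], [433.0, 224.0], [225.0, 236.0]] [[-100.7, -305.4], [-17.1, -300.5], [-11.2, -344.9], [-100.9, -350.5]]
```

The block is found at sq (-57,-325), in line with the fingers.

```bash
(python3 -m crank '0 0 0 10 0 -3 50;0 0 0 18 0 -3 50;0 0 0 26 0 -3 50;0 0 0 36 1 -3 50;0 0 0 46 2 -3 50;0 0 0 56 3 -3 50;0 0 0 66 4 -3 50;0 0 0 76 5 -3 50';python3 -m crank '0 0 0 10 1 0 50;0 0 0 20 2 0 50;0 0 0 30 3 0 50;0 0 0 40 4 0 50;0 0 0 50 5 0 50;0 0 0 60 6 0 50;0 0 0 70 7 0 50;0 0 0 70 7 0 50') | grep -E 'tool_pos|contact|width'
python3 -c "
from h import *
s=env.sense();print(insq(s['tool_pos']))
im=save('wrist','w9')
for l,z in [('block',26),('tray',34)]:
  for r in env.outline_of(l,'wrist')[:2]:
    b=cv2.boxPoints(cv2.minAreaRect(cv2.findNonZero(r['mask'].astype(np.uint8))))
    print(l,r['confidence'],b.round().tolist(),insq(ray('wrist',b,z)).round(1).tolist())
"
```

```text
tool_pos: [648.0, -88.2, 8.5]
contact_force: [-0.6, -0.4, 0.2]
gripper_width: 49.8
tool_pos: [652.4, -17.9, 8.6]
contact_force: [-1.1, 0.4, 0.2]
gripper_width: 50.0
[[ -48.17005638 -234.75861972]]
block 0.77 [[223.0, 156.0], [421.0, 156.0], [421.0, 259.0], [223.0, 259.0]] [[-88.5, -171.1], [-6.2, -171.0], [-3.2, -215.7], [-91.4, -215.7]]
tray 0.88 [[208.0, 41.0], [208.0, 0.0], [453.0, 0.0], [453.0, 41.0]] [[-89.2, -130.1], [-88.2, -116.8], [-0.5, -116.7], [0.7, -130.0]]
```

```bash
python3 -m crank '0 0 0 10 0 1 50;0 0 0 20 1 2 50;0 0 0 28 1 2 50;0 0 0 34 1 2 50;0 0 0 36 1 2 50;0 0 0 36 1 2 50' | grep -E 'tool_pos|contact|width'
python3 -c "
from h import *
s=env.sense();print(insq(s['tool_pos']))
im=save('wrist','w10')
for l,z in [('block',26),('tray',34)]:
  for r in env.outline_of(l,'wrist')[:2]:
    b=cv2.boxPoints(cv2.minAreaRect(cv2.findNonZero(r['mask'].astype(np.uint8))))
    print(l,r['confidence'],b.round().tolist(),insq(ray('wrist',b,z)).round(1).tolist(),insq(ray('wrist',b,0)).round(1).tolist())
"
```

```text
tool_pos: [652.0, 17.4, 6.6]
contact_force: [0.3, -0.1, 0.5]
gripper_width: 50.2
[[ -47.25532801 -199.47746107]]
block 0.72 [[221.0, 157.0], [421.0, 157.0], [421.0, 260.0], [221.0, 260.0]] [[-87.8, -135.6], [-5.7, -135.6], [-2.8, -179.7], [-90.7, -179.8]] [[-94.9, -135.9], [1.4, -135.9], [4.8, -187.7], [-98.4, -187.7]]
tray 0.91 [[202.0, 0.0], [452.0, 0.0], [452.0, 122.0], [202.0, 122.0]] [[-88.8, -81.6], [-0.5, -81.5], [3.1, -122.6], [-92.0, -122.6]] [[-98.8, -69.1], [10.5, -69.0], [14.9, -119.9], [-102.8, -119.9]]
```

```bash
(python3 -m crank '0 0 0 5 0 0 50;0 0 0 10 0 0 50;0 0 0 13 0 0 50;0 0 0 13 0 0 50'; python3 -m crank '0 0 0 2 0 0 50;0 0 0 2 0 0 50'; python3 -m crank '0 0 0 2 0 0 50;0 0 0 2 0 0 50')| grep -E 'tool_pos|contact'
```

```text
tool_pos: [651.4, 30.6, 6.5]
contact_force: [0.0, -0.3, 0.5]
tool_pos: [651.4, 32.4, 6.5]
contact_force: [0.2, 0.1, -0.7]
tool_pos: [651.4, 34.1, 6.6]
contact_force: [-0.3, -3.1, -0.4]
```

```bash
python3 -m crank '0 0 0 1 0 0 50;0 0 0 1 0 0 50' | grep -E 'tool_pos|contact'
python3 -m crank '0 0 0 -8 0 0 50;0 0 0 -25 0 0 50;0 0 0 -50 0 -40 50;0 0 0 -100 0 -80 50;0 0 0 -160 0 -120 50;0 0 0 -220 -60 -120 50;0 0 0 -270 -120 -120 50;0 0 0 -300 -160 -120 50' | grep -E 'clock|tool_pos|contact'
python3 -m crank '0 0 0 -60 -60 0 50;0 0 0 -120 -60 0 50;0 0 0 -150 -60 0 50;0 0 0 -150 -60 0 50'| grep -E 'clock|tool_pos|contact'
python3 - <<'E'
from h import *
im=save('top','t9')
for l,z in [('tray',34),('block',26),('find',22),('petri_dish',12),('loupe',10),('mug',45)]:
  for r in env.outline_of(l,'top')[:3]:
    b=cv2.boxPoints(cv2.minAreaRect(cv2.findNonZero(r['mask'].astype(np.uint8))))
    print(l,round(r['confidence'],2),insq(ray('top',b,z)).round(1).tolist())
E
```

```text
tool_pos: [651.4, 34.2, 6.6]
contact_force: [1.0, -10.3, 1.0]
clock: 23.0
tool_pos: [525.0, -251.5, 126.4]
contact_force: [0.2, -1.5, 0.5]
clock: 23.5
tool_pos: [471.4, -405.4, 126.2]
contact_force: [0.0, -0.3, -0.2]
tray 0.9 [[1.5, -2.0], [-0.4, -121.1], [-96.5, -120.2], [-94.8, -2.4]]
tray 0.8 [[-333.4, -8.5], [-261.9, -106.0], [-335.1, -159.8], [-405.2, -62.9]]
tray 0.74 [[-244.9, 380.0], [-176.1, 271.5], [-259.1, 217.1], [-326.5, 324.9]]
block 0.65 [[-3.9, -123.7], [-4.5, -165.4], [-92.6, -164.0], [-92.0, -122.8]]
find 0.59 [[-18.5, -28.7], [-19.7, -104.0], [-51.2, -103.7], [-50.0, -28.8]]
mug 0.71 [[-1.7, -0.4], [-3.6, -124.1], [-101.7, -123.0], [-100.0, -0.8]]
mug 0.29 [[15.6, 22.3], [17.7, -217.6], [-125.1, -217.7], [-127.5, 17.9]]
```

```bash
python3 -c "
from rig import env
print(env.hand_in())"
```

```text
the job is handed in; nothing more can be done
None
```

I pushed the tray up against both arms of the square, then pushed the block up against its right-hand side, and handed the job in; the forces and final overhead measurements agree with the targets to a few millimetres, but I had no picture views left to check it by eye.

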